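Set the bench stop and butt the rail for planing

ROBOT

A 6-joint arm with a two-finger parallel gripper is mounted at the origin on the work surface. World frame = base frame: x ahead of the robot, y to its left, z up, the work surface at z = 0. Lengths are in m, angles in rad, forces in N, time in s.
With the tool pointing down it reaches from about 0.325 to 0.9 m from the base axis. Payload 6.1 kg.
Tool frame: the origin (TCP) lies where the fingers leave the gripper's body, on its centre line; the fingertips stand 70 mm ahead of it and the grasp point (between the pads) lies 51 mm ahead of it; x points along the fingers, y is the direction in which the jaws open and shut, and the axes are right-handed (so a half turn about x gives the same grasp; the last joint's range is limited). The gripper opens to 87 mm and grips with 3 to 60 N. Pads are 19 mm wide; open, the fingers measure 117 mm over their backs; the gripper's body (75 mm by 190 mm) begins 51 mm behind the grasp point.
Start: joints at [1.108, 0.22, 1.526, -0, 1.395, -0.126], TCP at [0.207, 0.59, 0.292] pointing down, gripper open.
Joint ranges: [-2.98, 2.98], [-0.91, 2.08], [0.09, 2.57], [-1.24, 4.39], [0.2, 2.65], [-2.68, 2.68]. Speed limits (rad/s): [2.57, 2.57, 3.01, 3.14, 3.14, 3.14].

INTERFACE

Orientations are given as a unit quaternion [w, x, y, z].
In Python, from plant import r, viewer gives the robot as it stands.
- The arm moves only by the tool jog_arm, never from a script. Its argument "deltas" is a list of rows, each a list of 7 numbers: the shift along the world's x, y, z in mm, then the turn, a rotation vector about the world's x, y, z in rad, then the opening, from 0 (shut) to 1 (fully open). In form: [[tx, ty, tz, ax, ay, az, fingers], ...]. A call has 1 to 8 rows; each row shifts and turns the commanded pose from where the row before left it; what a row does not reach is not made up. A row lasts 1/12 s, in which the tool goes at most 41.7 mm and 7.16 degrees, less where a joint would pass 70% of its speed; a pose out of reach is approached as far as the arm can. A call is refused whole if a number of a shift passes 41.7 or a number of a turn 0.125, either way. A call with a gripper value outside its range is refused whole. The fingers move at their own pace and stop on an object; "force" is the grip in N (left out, the last holds). Time passes only in rows, so rows that do not move let the fingers close. It gives the time, the measured TCP pose, the force and the opening at its end, in the units of the state.
- r.state(): the state, without advancing time (a new reading comes with each control period).
- viewer.get_image(name): name is "scene" or "top" or "wrist"; returns a dict with "color" (480x640x3 uint8, blue, green, red), "depth" (480x640 float32, m along the optical axis (not along the pixel's ray), 0 where there is no reading), "fovy" (degrees; the focal length in pixels is half the picture's height over the tangent of half this angle, whatever the lens; pixels are square), "cx", "cy" (the principal point, pixels), "origin" and "attitude" of the camera in the world. Camera axes: x right, y down, z forward; pixel columns grow to the right and rows downward; lengths in m; the calibration is good to about 2 mm. A picture is of the moment at which its call begins.
- r.sign_off(): hands the job in, once; it reports no verdict.
The state is a dict: "clock": time; "qpos": joint angles; "joint_vel": joint speeds; "joint_torque": joint torques, N m; "tool_pos": TCP position; "tcp_rot": TCP orientation; "ft_force": force on the tool from outside, world axes, zero at the start; "wrist_torque": the same for the moment, N m; "gripper_width": finger opening in m.
Only numpy, scipy, OpenCV 4.12 (cv2) and the standard library are available. Lean on these libraries where they do the work, as an engineer would, in place of code of your own. Each camera call takes 0.05 s, during which the arm holds its last target. There are 200 camera calls.

TASK

Get the hardwood rail ready for planing against the three bench dogs in the far row of the perforated panel. One dog of that row stands higher than the rail's face and would catch the plane: with the fingertips, gently press its top down until it stands about as low as the other two in the row, and then gently push the rail, flat on the panel, away from the robot until its far edge butts squarely against the row, and draw the hand clear. Nothing is to be lifted, and the other dogs, the tools and the offcuts stay as they are.

Things in the scene. Friction and masses are not known exactly. Their poses are not given: they have to be found in the camera images.
- panel: Perforated plywood panel fixed on the bench, 340 (its x) x 580 (its y) x 25 mm. Origin: centre of its underside, at z = 0, so its face is at z = 25 mm; +x points away from the robot, turned up to 14 degrees. 20 mm holes on a 96 mm grid: x = -96, 0, 96 and y = -192, -96, 0, 96, 192 mm. The far row of three dogs stands at x = 96, y = -96, 0, 96 mm.
- high_dog: The too-high dog, in any one of the three far-row holes, 38-46 mm above the panel's face. Origin: centre of its flat top. All dogs are alike: upright aluminium pins, 19 mm diameter, a stiff sliding fit: pressed on top with about 5 N it goes down, has no spring, stays where it is left. There is no stop at the right height (50 mm more travel). Sideways it does not give.
- low_dog1: One of the two low dogs of the far row; its body's origin is the centre of its flat top face, so it reads how high the dog stands. It stands 13 to 19 mm above the panel's face. Leave it as it is.
- low_dog2: The other low dog of the far row; its body's origin is the centre of its flat top face, so it reads how high the dog stands. It stands 13 to 19 mm above the panel's face. Leave it as it is.
- spare_dog1: A spare dog in a near corner hole of the panel, 38 to 46 mm above its face, not in the far row; its body's origin is the centre of its flat top face, so it reads how high the dog stands. Leave it as it is.
- spare_dog2: A spare dog in the other near corner hole of the panel, 26 to 34 mm above its face, not in the far row; its body's origin is the centre of its flat top face, so it reads how high the dog stands. Leave it as it is.
- rail: Loose hardwood rail lying flat on the panel, 85 mm wide (its x), 325 mm long (its y), 28 mm thick, 0.35-0.7 kg, slides with 1-4 N; upper 14 mm cut away over the last 45 mm of its +y end (half lap). Origin: centre of its underside; straight far edge 42.5 mm along +x, near edge 42.5 mm along -x. At first 20-40 mm short of the far row, a few degrees askew, spanning all three dogs.
- mallet: Joiner's mallet standing on its brass head (63 mm across) at the right end of the panel, 232 mm tall with its wooden handle up. Origin: centre of its foot. To be left alone.
- offcut1: Hardwood test piece with a half lap, 110 x 34 x 28 mm, lying at the left end of the panel. Origin: centre of its underside. To be left alone.
- offcut2: Hardwood test piece with a half lap, 85 x 34 x 28 mm, lying near the panel's near edge. Origin: centre of its underside. To be left alone.
- pencil: Flat carpenter's pencil, 173 x 14 x 8 mm, lying near the panel's near edge. Origin: underside of its middle. To be left alone.
- chisel: Bench chisel lying on the bench to the right of the panel, 300 mm long, 24 mm tall. Origin: underside of the front end of its handle. To be left alone.
- square: Try square lying on the bench to the right, 115 mm stock and 150 mm blade, 17 mm tall. Origin: underside of the stock's middle. To be left alone.
- plane: Hand plane standing on the bench to the left of the panel, 240 x 60 mm, about 110 mm tall. Origin: centre of its sole. To be left alone.

How it is judged:
By the outcome, as a careful person would: the job done as asked, in the order asked, and still so for the second after the job is handed in, with the robot touching nothing.
It also fails if it takes over 50 s, if anything falls off the work surface, if the arm or the gripper's body presses on something with over 40 N, if the wrist force passes 120 N, or if a joint passes its speed limit or range.

## Working session

There is one attempt and no reset: what is moved stays moved. The work goes in short steps, Python scripts to look and compute and a tool call to move; the robot and the scene stay as the last step left them, time stands still between calls to the robot, and variables do not carry over. Pictures are saved under pics/ and viewed, about 8 in all and at most 12, crops included, and the job is handed in when it is done.

Besides the shell and the picture viewer there is one more tool, called after "Call:" as a command line: name --pt "numbers of a row" for each row, then --argument value for the rest. jog_arm: Moves the arm, as the interface text tells. Its arguments: {"type":"object","properties":{"deltas":{"type":"array","items":{"type":"array","items":{"type":"number"}}},"force":{"type":"number"}},"required":["deltas"]}

```bash
mkdir -p pics; cat > h.py <<'E'
import numpy as np, cv2
from plant import r, viewer
def cloud(im):
    h,w=im["depth"].shape; f=h/2/np.tan(np.radians(im["fovy"])/2)
    v,u=np.mgrid[:h,:w]; d=im["depth"].astype(float)
    P=np.stack([(u-im["cx"])/f*d,(v-im["cy"])/f*d,d],-1)
    A=np.array(im["attitude"],float)
    if A.shape==(4,):
        from scipy.spatial.transform import Rotation as R
        A=R.from_quat(A[[1,2,3,0]]).as_matrix()
    P=P@A.T+np.array(im["origin"]); P[d==0]=np.nan
    return P
E
python3 - <<'E'
from h import *
for n in ("top","scene"):
    im=viewer.get_image(n); cv2.imwrite(f"pics/{n}0.png",im["color"]); np.save(f"{n}0.npy",cloud(im))
    print(n,im["fovy"],im["origin"],im["attitude"],im["cx"],im["cy"])
print(r.state())
E
```

```text
top 57.74308098608612 [4.44691499e-01 1.13229597e-03 1.19480716e+00] [ 0.02957581 -0.7058899   0.70734189 -0.02263098] 315.71454945112396 235.3864611555772
scene 45.163379268317215 [1.17304003 0.89581028 1.31524158] [-0.11430535  0.29605948  0.88717078 -0.33497921] 312.3328474167273 238.23254516646216
{'clock': 0.1, 'qpos': array([ 1.10790528e+00,  2.21131480e-01,  1.52751596e+00, -1.08078911e-05,
        1.39473313e+00, -1.26093199e-01]), 'joint_vel': array([-6.70996294e-04, -1.67555556e-03, -5.86123045e-03,  2.17184971e-03,
       -7.18521606e-04, -6.76210865e-05]), 'joint_torque': array([ 1.15683775e-03, -4.95946777e+01, -3.88522732e+01,  7.02798483e-02,
        5.14775317e-02, -8.78204628e-05]), 'tool_pos': array([0.20633931, 0.58947519, 0.29124614]), 'tcp_rot': array([ 0.69692427,  0.11790731,  0.69728403, -0.11911931]), 'ft_force': array([ 0.41483216,  0.40799869, -0.06622874]), 'wrist_torque': array([-0.01314784, -0.0157956 , -0.03379817]), 'gripper_width': 0.0867582735830247}
```

View pics/top0.png

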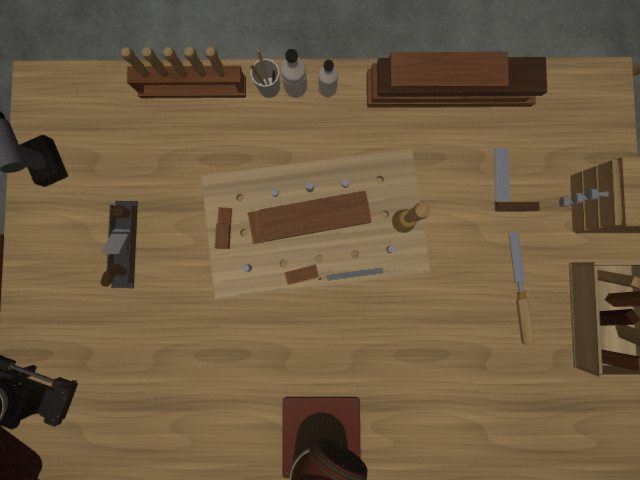

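The top view shows the far-row dogs at about (275,193), (310,187) and (345,184). The rail is at (310,217), the mallet at (405,220), and the spare dogs at (248,268) and (391,250). Next I'll measure them.

```bash
cat > m.py <<'E'
from h import *
def dogs(P,px,rad=5):
    for u,v in px:
        Q=P[v-rad:v+rad+1,u-rad:u+rad+1].reshape(-1,3); Q=Q[np.isfinite(Q[:,2])]
        z=np.percentile(Q[:,2],96); T=Q[Q[:,2]>z-.004]; print((u,v),"z",np.round(z*1e3,1),"c",np.round(T.mean(0)*1e3,1),len(T))
if __name__=="__main__":
    P=np.load("top0.npy"); dogs(P,[(275,193),(310,187),(345,184),(248,268),(391,250)])
    z=P[...,2]; v,u=np.mgrid[:480,:640]
    print("panel z",np.nanmedian(z[200:206,225:240]), np.nanmedian(z[255:262,320:350]))
    # rail: height ~53mm in box
    m=(z>.045)&(z<.062)&(u>246)&(u<374)&(v>188)&(v<246)
    n,l,s,c=cv2.connectedComponentsWithStats(m.astype(np.uint8)); k=1+np.argmax(s[1:,4]); print(s)
    Q=P[l==k]; print("rail z",np.median(Q[:,2])); R=cv2.minAreaRect((Q[:,:2]*1e3).astype(np.float32)); print(R,cv2.boxPoints(R))
    m=(z>.015)&(z<.034)&(u>190)&(u<440)&(v>140)&(v<305); Q=P[m]; R=cv2.minAreaRect((Q[:,:2]*1e3).astype(np.float32)); print("panel",R,cv2.boxPoints(R))
    a=P[150:305,195:440,2]; cv2.imwrite("pics/z0.png",cv2.hconcat([cv2.resize(cv2.imread("pics/top0.png")[150:305,195:440],None,fx=3,fy=3)]))
E
python3 m.py
```

```text
(275, 193) z 42.3 c [647.4 124.9  40.7] 30
(310, 187) z 72.0 c [660.2  29.2  70.3] 28
(345, 184) z 43.2 c [672.2 -65.4  41.5] 29
(248, 268) z 69.6 c [445.  194.1  68.2] 27
(391, 250) z 58.6 c [ 493.7 -185.    57.3] 30
panel z 0.025578803385755577 0.02546159157739125
[[     0      0    640    480 303731]
 [   307    189      5      2      6]
 [   260    191    111     50   3461]
 [   255    221      2      2      2]]
rail z 0.05361604134713849
((582.265380859375, 15.785324096679688), (85.5202407836914, 288.53369140625), 10.084857940673828) [[ 514.9039   150.33559]
 [ 565.42804 -133.7401 ]
 [ 649.6269  -118.76494]
 [ 599.1027   165.31075]]
panel ((565.22216796875, 17.350555419921875), (341.1610412597656, 581.667236328125), 7.275219440460205) [[ 359.18506  284.2412 ]
 [ 432.84485 -292.74323]
 [ 771.2593  -249.5401 ]
 [ 697.5995   327.44434]]
```

View pics/z0.png

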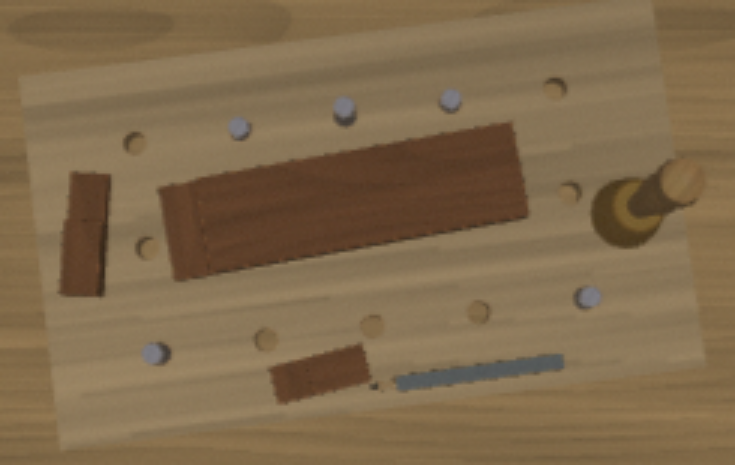

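View pics/scene0.png

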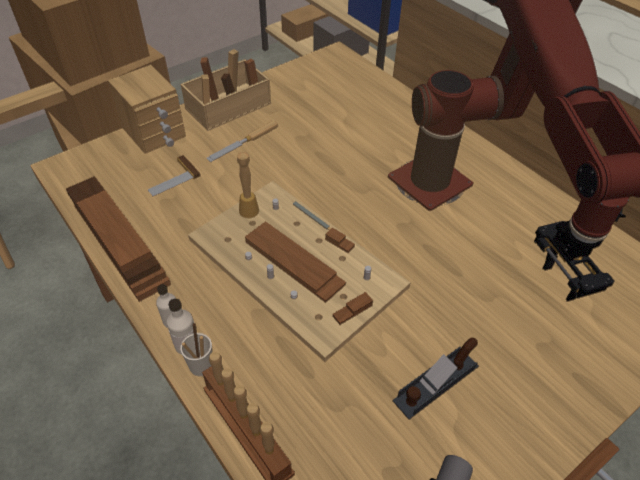

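The middle dog is the high one, at about (660.3, 29.4) with its top at about 70–72 mm. The low dogs stand at about 41–42 mm. The panel is turned +7.3° and the rail +10°, so the rail is about 2.8° askew. Next is the turn the tool needs.

```bash
python3 - <<'E'
from h import *
from scipy.spatial.transform import Rotation as R
s=r.state(); q=s["tcp_rot"]; M=R.from_quat(q[[1,2,3,0]]).as_matrix(); print(M.round(3))
a=np.radians(7.28); 
for sg in (1,-1):
    y=sg*np.array([-np.sin(a),np.cos(a),0]); x=np.array([0,0,-1.]); T=np.stack([x,y,np.cross(x,y)],1)
    print(sg,R.from_matrix(T@M.T).as_rotvec().round(4))
print(s["qpos"].round(3))
E
```

```text
[[-0.001  0.33   0.944]
 [-0.002  0.944 -0.33 ]
 [-1.    -0.002 -0.   ]]
1 [ 1.800e-03 -4.000e-04  4.639e-01]
-1 [-5.0000e-04 -2.4000e-03 -2.6777e+00]
[ 1.108  0.221  1.528 -0.     1.395 -0.126]
```

Call:
jog_arm --pt "22 -28 0 0 0 0.0232 0" --pt "22 -28 0 0 0 0.0232 0" --pt "22 -28 0 0 0 0.0232 0" --pt "22 -28 0 0 0 0.0232 0" --pt "22 -28 0 0 0 0.0232 0" --pt "22 -28 0 0 0 0.0232 0" --pt "22 -28 0 0 0 0.0232 0" --pt "22 -28 0 0 0 0.0232 0" --force 20

```text
clock: 0.77
tool_pos: [0.3831, 0.3643, 0.2919]
tcp_rot: [0.705, 0.053, 0.705, -0.053]
ft_force: [1.7, 0.3, -0.2]
gripper_width: 0.0418
```

Call:
jog_arm --pt "22 -28 0 0 0 0.0232 0" --pt "22 -28 0 0 0 0.0232 0" --pt "22 -28 0 0 0 0.0232 0" --pt "22 -28 0 0 0 0.0232 0" --pt "22 -28 0 0 0 0.0232 0" --pt "22 -28 0 0 0 0.0232 0" --pt "22 -28 0 0 0 0.0232 0" --pt "22 -28 0 0 0 0.0232 0"

```text
clock: 1.43
tool_pos: [0.5591, 0.1402, 0.2918]
tcp_rot: [0.707, -0.013, 0.707, 0.013]
ft_force: [0.6, 0.9, -0.6]
gripper_width: 0.0009
```

Call:
jog_arm --pt "22 -28 0 0 0 0.0232 0" --pt "22 -28 0 0 0 0.0232 0" --pt "22 -28 -20 0 0 0.0232 0" --pt "22 -28 -20 0 0 0.0232 0" --pt "0 0 -20 0 0 0 0" --pt "0 0 0 0 0 0 0"

```text
clock: 1.93
tool_pos: [0.6446, 0.028, 0.2261]
tcp_rot: [0.702, -0.043, 0.709, 0.044]
ft_force: [-0.8, 0.4, -0.8]
gripper_width: 0.0003
```

Call:
jog_arm --pt "14 1 0 0 0 0 0" --pt "0 0 0 0 0 0 0" --pt "0 0 0 0 0 0 0"

```text
clock: 2.18
tool_pos: [0.6605, 0.0317, 0.233]
tcp_rot: [0.706, -0.045, 0.706, 0.045]
ft_force: [0.6, 0.8, -0.4]
gripper_width: 0.0004
```

```bash
python3 - <<'E'
from h import *
im=viewer.get_image("wrist"); cv2.imwrite("pics/w1.png",im["color"]); np.save("w1.npy",cloud(im)); print(im["origin"],im["fovy"])
s=r.state(); print(s["tool_pos"],s["tcp_rot"],s["ft_force"])
E
```

```text
[0.58786422 0.02279987 0.3251915 ] 65.85974494932202
[0.66030861 0.03174173 0.23314523] [ 0.70581633 -0.04532179  0.70548873  0.04533086] [0.75154464 0.474019   0.58990845]
```

View pics/w1.png

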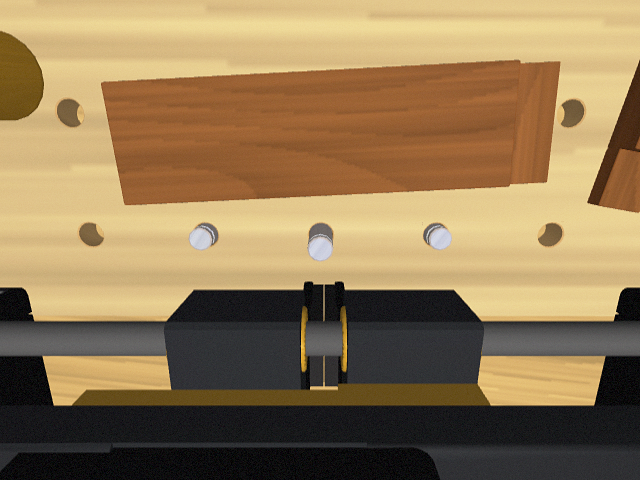

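The wrist view shows the dogs at (203,237), (320,247, high) and (440,238). The rail is clear of the fingers. I'll refine the measurements from this view.

```bash
cat > w.py <<'E'
from h import *
import sys
def fitdogs(P,px,rad=17):
    out=[]
    for u,v in px:
        Q=P[v-rad:v+rad+1,u-rad:u+rad+1].reshape(-1,3); Q=Q[np.isfinite(Q[:,2])]
        z=np.median(Q[Q[:,2]>np.percentile(Q[:,2],97)-.006][:,2]); T=Q[abs(Q[:,2]-z)<.0025]
        c,rr=cv2.minEnclosingCircle((T[:,:2]*1e3).astype(np.float32)); print((u,v),"z %.1f sd %.2f"%(T[:,2].mean()*1e3,T[:,2].std()*1e3),"c",np.round(T[:,:2].mean(0)*1e3,1),np.round(c,1),"r %.1f"%rr,len(T))
def rail(P):
    z=P[...,2]; m=((z>.049)&(z<.058)).astype(np.uint8)
    n,l,s,c=cv2.connectedComponentsWithStats(m); k=1+np.argmax(s[1:,4]); Q=P[l==k]
    R=cv2.minAreaRect((Q[:,:2]*1e3).astype(np.float32)); print("rail top z %.1f"%(np.median(Q[:,2])*1e3),R,cv2.boxPoints(R).round(1).tolist())
if __name__=="__main__":
    P=np.load("w1.npy"); fitdogs(P,[(203,237),(320,247),(440,238)]); rail(P)
    z=P[...,2]; print("panel z",np.nanmedian(z[225:250,255:285])*1e3, np.nanmedian(z[225:250,355:400])*1e3)
E
python3 w.py
```

```text
(203, 237) z 39.7 sd 0.83 c [673.3 -64.9] [673.9 -65.3] r 9.5 425
(320, 247) z 68.2 sd 0.74 c [661.1  29.7] [661.6  29.8] r 9.5 500
(440, 238) z 38.7 sd 0.77 c [649.  124.4] [649.2 125. ] r 9.8 419
rail top z 52.7 ((584.1966552734375, 14.382614135742188), (85.52354431152344, 285.7353820800781), 10.089485168457031) [[517.0999755859375, 147.5], [567.0999755859375, -133.8000030517578], [651.2999877929688, -118.80000305175781], [601.2999877929688, 162.5]]
panel z 24.650731101972244 24.669912034594482
```

Call:
jog_arm --pt "1 -2 -25 0 0 0 0" --pt "0 0 -30 0 0 0 0" --pt "0 0 -22 0 0 0 0" --pt "0 0 -8 0 0 0 0" --pt "0 0 0 0 0 0 0" --pt "0 0 0 0 0 0 0"

```text
clock: 2.73
tool_pos: [0.6616, 0.0293, 0.1483]
tcp_rot: [0.706, -0.045, 0.705, 0.045]
ft_force: [-0.1, -0.7, 1.1]
gripper_width: 0.0006
```

Call:
jog_arm --pt "0 0 -3 0 0 0 0" --pt "0 0 -3 0 0 0 0" --pt "0 0 -2 0 0 0 0" --pt "0 0 -1.5 0 0 0 0" --pt "0 0 0 0 0 0 0"

```text
clock: 3.15
tool_pos: [0.662, 0.0289, 0.1383]
tcp_rot: [0.706, -0.045, 0.705, 0.045]
ft_force: [-0.3, -0.0, 1.4]
gripper_width: 0.0008
```

Call:
jog_arm --pt "0 0 -1 0 0 0 0" --pt "0 0 -1 0 0 0 0" --pt "0 0 -1 0 0 0 0"

```text
clock: 3.4
tool_pos: [0.662, 0.0288, 0.1354]
tcp_rot: [0.706, -0.045, 0.705, 0.045]
ft_force: [-0.3, 0.1, 4.5]
gripper_width: 0.0001
```

Call:
jog_arm --pt "0 0 -1.5 0 0 0 0" --pt "0 0 -1.5 0 0 0 0" --pt "0 0 -1.5 0 0 0 0" --pt "0 0 -1.5 0 0 0 0" --pt "0 0 -1.5 0 0 0 0" --pt "0 0 -1.5 0 0 0 0"

```text
clock: 3.9
tool_pos: [0.6619, 0.0288, 0.1258]
tcp_rot: [0.706, -0.045, 0.705, 0.045]
ft_force: [2.0, 0.6, 4.3]
gripper_width: 0.0001
```

Call:
jog_arm --pt "0 0 -2 0 0 0 0" --pt "0 0 -2 0 0 0 0" --pt "0 0 -2 0 0 0 0" --pt "0 0 -2 0 0 0 0" --pt "0 0 -2 0 0 0 0" --pt "0 0 -1 0 0 0 0" --pt "0 0 -1 0 0 0 0"

```text
clock: 4.48
tool_pos: [0.6616, 0.0289, 0.1136]
tcp_rot: [0.706, -0.045, 0.706, 0.045]
ft_force: [2.6, 0.1, 4.5]
gripper_width: 0.0006
```

Call:
jog_arm --pt "0 0 5 0 0 0 0" --pt "0 0 15 0 0 0 0" --pt "0 0 30 0 0 0 0" --pt "0 0 35 0 0 0 0" --pt "0 0 35 0 0 0 0" --pt "0 0 0 0 0 0 0" --pt "0 0 0 0 0 0 0" --pt "0 0 0 0 0 0 0"

```text
clock: 5.15
tool_pos: [0.6608, 0.0289, 0.2338]
tcp_rot: [0.705, -0.045, 0.706, 0.045]
ft_force: [-0.4, 0.6, -1.2]
gripper_width: 0.0004
```

```bash
python3 - <<'E'
from w import *
im=viewer.get_image("wrist"); cv2.imwrite("pics/w2.png",im["color"]); P=cloud(im)
print(r.state()["tool_pos"],r.state()["ft_force"])
fitdogs(P,[(203,237),(320,238),(440,238)],14); rail(P)
z=P[...,2]; print("panel z",np.nanmedian(z[225:250,255:285])*1e3)
E
```

```text
[0.66036952 0.0289622  0.23251231] [-0.50644987  0.29787583  0.07939909]
(203, 237) z 39.8 sd 0.81 c [673.3 -65. ] [673.8 -65.5] r 9.7 426
(320, 238) z 42.9 sd 0.72 c [661.2  29.6] [661.6  30. ] r 9.7 423
(440, 238) z 38.7 sd 0.76 c [648.9 124.4] [649.5 124.5] r 9.8 418
rail top z 52.7 ((584.2979736328125, 14.391036987304688), (85.37504577636719, 285.5298767089844), 10.08777141571045) [[517.2999877929688, 147.5], [567.2999877929688, -133.60000610351562], [651.2999877929688, -118.69999694824219], [601.2999877929688, 162.39999389648438]]
panel z 24.693222926916004
```

Call:
jog_arm --pt "0 0 -25 0 0 0 0" --pt "0 0 -35 0 0 0 0" --pt "0 0 -35 0 0 0 0" --pt "0 0 -15 0 0 0 0" --pt "0 0 -5 0 0 0 0" --pt "0 0 -2 0 0 0 0" --pt "0 0 0 0 0 0 0"

```text
clock: 5.78
tool_pos: [0.662, 0.0289, 0.1173]
tcp_rot: [0.706, -0.045, 0.705, 0.045]
ft_force: [0.0, 0.7, 0.7]
gripper_width: 0.0007
```

Call:
jog_arm --pt "0 0 -2 0 0 0 0" --pt "0 0 -1.5 0 0 0 0" --pt "0 0 -1.5 0 0 0 0" --pt "0 0 -1 0 0 0 0" --pt "0 0 0 0 0 0 0"

```text
clock: 6.2
tool_pos: [0.6624, 0.0288, 0.112]
tcp_rot: [0.707, -0.045, 0.705, 0.045]
ft_force: [1.7, -0.6, 3.5]
gripper_width: 0.0009
```

Call:
jog_arm --pt "0 0 -1 0 0 0 0" --pt "0 0 -1 0 0 0 0" --pt "0 0 0 0 0 0 0"

```text
clock: 6.45
tool_pos: [0.6624, 0.0288, 0.1094]
tcp_rot: [0.706, -0.045, 0.705, 0.045]
ft_force: [3.1, -0.3, 4.0]
gripper_width: 0.0002
```

Call:
jog_arm --pt "0 0 5 0 0 0 0" --pt "0 0 15 0 0 0 0" --pt "0 0 30 0 0 0 0" --pt "0 0 35 0 0 0 0" --pt "0 0 35 0 0 0 0" --pt "0 0 0 0 0 0 0" --pt "0 0 0 0 0 0 0" --pt "0 0 0 0 0 0 0"

```text
clock: 7.12
tool_pos: [0.6611, 0.0289, 0.2291]
tcp_rot: [0.706, -0.045, 0.706, 0.045]
ft_force: [0.1, 0.0, -0.6]
gripper_width: 0.0004
```

```bash
python3 - <<'E'
from w import *
im=viewer.get_image("wrist"); cv2.imwrite("pics/w3.png",im["color"]); P=cloud(im)
print(r.state()["tool_pos"],r.state()["ft_force"])
fitdogs(P,[(203,237),(320,238),(440,238)],14)
z=P[...,2]; print("panel z",np.nanmedian(z[225:250,255:285])*1e3)
T=np.load("top0.npy")
for n,(u0,u1,v0,v1) in dict(offcut2=(283,321,262,287),pencil=(318,386,264,284)).items():
    Q=T[v0:v1,u0:u1].reshape(-1,3); Q=Q[(Q[:,2]>.029)]; print(n,Q.min(0).round(3),Q.max(0).round(3))
E
```

```text
[0.66060823 0.02895081 0.22771166] [ 0.39884416 -0.63913663 -0.51289222]
(203, 237) z 39.8 sd 0.78 c [673.3 -65. ] [673.5 -65.4] r 9.6 434
(320, 238) z 38.9 sd 0.71 c [661.2  29.6] [661.5  29.9] r 9.4 414
(440, 238) z 38.7 sd 0.76 c [649.1 123.8] [649.3 124.8] r 9.4 413
panel z 24.64143111201647
offcut2 [0.396 0.001 0.029] [0.46  0.1   0.059]
pencil [ 0.404 -0.172  0.029] [0.454 0.007 0.053]
```

The dog now stands at 38.9 mm, against 39.8 and 38.7 for the others, so it's level. Next I'll go behind the rail with the fingers open and their line parallel to the row.

Call:
jog_arm --pt "-30 -3 0 0 0 0 1" --pt "-35 -3 0 0 0 0 1" --pt "-35 -3 0 0 0 0 1" --pt "-35 -3 0 0 0 0 1" --pt "-13 -1 0 0 0 0 1" --pt "0 0 -10 0 0 0 1" --pt "0 0 -10 0 0 0 1" --pt "0 0 0 0 0 0 1"

```text
clock: 7.83
tool_pos: [0.5124, 0.016, 0.2054]
tcp_rot: [0.704, -0.045, 0.707, 0.045]
ft_force: [-0.5, 0.8, 0.4]
gripper_width: 0.0461
```

```bash
python3 - <<'E'
from w import *
im=viewer.get_image("wrist"); cv2.imwrite("pics/w4.png",im["color"])
s=r.state(); print(s["tool_pos"],s["tcp_rot"],s["ft_force"],s["gripper_width"])
E
```

```text
[0.51299768 0.01601476 0.2063597 ] [ 0.70429714 -0.04461285  0.70705832  0.04520807] [-0.17873254  0.5972667  -0.40210149] 0.04975384608908778
```

View pics/w4.png

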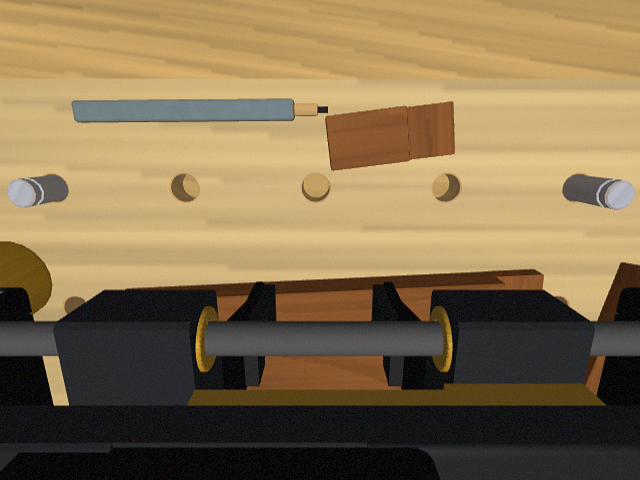

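The near edge of the rail lies beyond the fingertips. Offcut2 (390,135), the pencil and the spare dogs are all clear of the fingers. I'll lower the hand.

Call:
jog_arm --pt "0 0 -15 0 0 0 1" --pt "0 0 -25 0 0 0 1" --pt "0 0 -25 0 0 0 1" --pt "0 0 -18 0 0 0 1" --pt "0 0 -10 0 0 0 1" --pt "0 0 -5 0 0 0 1" --pt "0 0 0 0 0 0 1" --pt "0 0 0 0 0 0 1"

```text
clock: 8.55
tool_pos: [0.5143, 0.0158, 0.1113]
tcp_rot: [0.706, -0.045, 0.705, 0.045]
ft_force: [0.2, 0.3, 0.6]
gripper_width: 0.0867
```

```bash
python3 - <<'E'
from h import *
s=r.state(); print(s["tool_pos"],s["tcp_rot"],s["ft_force"],s["gripper_width"])
E
```

```text
[0.51433519 0.01582757 0.11127723] [ 0.70590446 -0.0450171   0.70544623  0.04492174] [0.16454966 0.25790801 0.62357368] 0.08669581281178242
```

Call:
jog_arm --pt "0 0 -4 0 0 0 1" --pt "0 0 -3 0 0 0 1" --pt "3 0.4 0 0 0 0 1" --pt "3 0.4 0 0 0 0 1" --pt "2 0.3 0 0 0 0 1" --pt "2 0.3 0 0 0 0 1" --pt "0 0 0 0 0 0 1"

```text
clock: 9.13
tool_pos: [0.5242, 0.0173, 0.1041]
tcp_rot: [0.706, -0.045, 0.705, 0.045]
ft_force: [-0.5, 0.5, -0.5]
gripper_width: 0.087
```

Call:
jog_arm --pt "1.5 0.2 0 0 0 0 1" --pt "1.5 0.2 0 0 0 0 1" --pt "1.5 0.2 0 0 0 0 1" --pt "1.5 0.2 0 0 0 0 1"

```text
clock: 9.47
tool_pos: [0.5293, 0.0181, 0.1036]
tcp_rot: [0.705, -0.045, 0.706, 0.045]
ft_force: [-1.9, 0.3, 0.9]
gripper_width: 0.0867
```

Call:
jog_arm --pt "1.5 0.2 0 0 0 0 1" --pt "1.5 0.2 0 0 0 0 1" --pt "1.5 0.2 0 0 0 0 1" --pt "1.5 0.2 0 0 0 0 1"

```text
clock: 9.8
tool_pos: [0.5356, 0.0189, 0.1036]
tcp_rot: [0.706, -0.045, 0.706, 0.045]
ft_force: [-1.4, -0.4, -0.1]
gripper_width: 0.087
```

Call:
jog_arm --pt "1.5 0.2 0 0 0 0 1" --pt "1.5 0.2 0 0 0 0 1" --pt "1.5 0.2 0 0 0 0 1" --pt "1.5 0.2 0 0 0 0 1" --pt "1.5 0.2 0 0 0 0 1" --pt "1.5 0.2 0 0 0 0 1" --pt "1.5 0.2 0 0 0 0 1" --pt "1.5 0.2 0 0 0 0 1"

```text
clock: 10.47
tool_pos: [0.5477, 0.0205, 0.1037]
tcp_rot: [0.706, -0.045, 0.706, 0.045]
ft_force: [-1.3, 0.5, -0.7]
gripper_width: 0.0867
```

Call:
jog_arm --pt "1 0.13 0 0 0 0 1" --pt "1 0.13 0 0 0 0 1" --pt "1 0.13 0 0 0 0 1" --pt "1 0.13 0 0 0 0 1" --pt "0 0 0 0 0 0 1"

```text
clock: 10.88
tool_pos: [0.5518, 0.021, 0.1038]
tcp_rot: [0.706, -0.045, 0.706, 0.045]
ft_force: [-0.0, -1.0, -0.4]
gripper_width: 0.087
```

```bash
python3 - <<'E'
from w import *
im=viewer.get_image("top"); cv2.imwrite("pics/t5.png",cv2.resize(im["color"][140:310,190:450],None,fx=3,fy=3)); P=cloud(im)
print(r.state()["tool_pos"],r.state()["ft_force"])
E
```

```text
[0.55182347 0.0210008  0.1038719 ] [-0.71017646  0.03492102 -0.33637389]
```

View pics/t5.png

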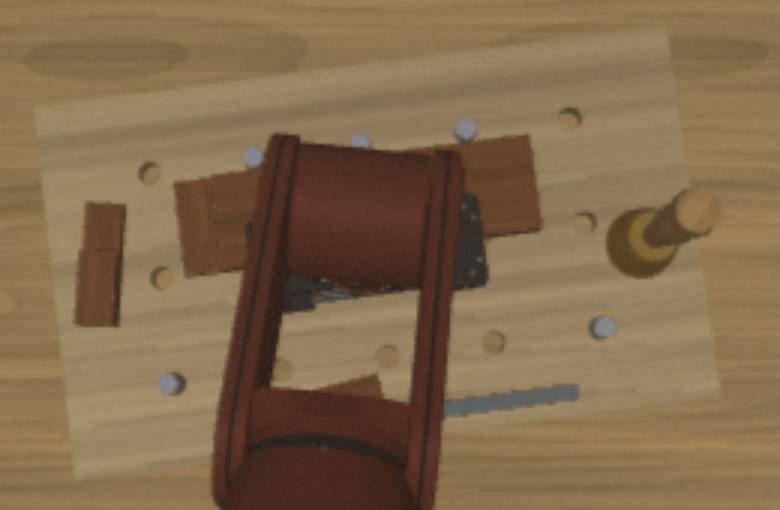

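The top crop shows the rail close to the row. Its far edge is just below the dogs at (254,158) and (466,130), with a few mm still to go. I'll finish in small steps while watching the force.

Call:
jog_arm --pt "1 0.13 0 0 0 0 1" --pt "1 0.13 0 0 0 0 1" --pt "1 0.13 0 0 0 0 1"

```text
clock: 11.18
tool_pos: [0.5547, 0.0214, 0.1039]
tcp_rot: [0.706, -0.045, 0.706, 0.045]
ft_force: [-1.2, -0.1, 0.5]
gripper_width: 0.0868
```

Call:
jog_arm --pt "0.7 0.1 0 0 0 0 1" --pt "0.7 0.1 0 0 0 0 1"

```text
clock: 11.35
tool_pos: [0.5561, 0.0216, 0.1038]
tcp_rot: [0.706, -0.045, 0.706, 0.045]
ft_force: [-1.7, -0.1, 0.6]
gripper_width: 0.0869
```

Call:
jog_arm --pt "0.7 0.1 0 0 0 0 1" --pt "0.7 0.1 0 0 0 0 1"

```text
clock: 11.52
tool_pos: [0.5564, 0.0217, 0.1035]
tcp_rot: [0.705, -0.045, 0.707, 0.045]
ft_force: [-7.0, -1.0, 4.0]
gripper_width: 0.0867
```

Call:
jog_arm --pt "0.4 0.05 0 0 0 0 1" --pt "0 0 0 0 0 0 1"

```text
clock: 11.68
tool_pos: [0.5565, 0.0217, 0.1033]
tcp_rot: [0.704, -0.045, 0.707, 0.045]
ft_force: [-6.3, -1.4, 4.6]
gripper_width: 0.0868
```

Call:
jog_arm --pt "0.4 0.05 0 0 0 0 1" --pt "0 0 0 0 0 0 1" --pt "0 0 0 0 0 0 1"

```text
clock: 11.93
tool_pos: [0.5565, 0.0217, 0.1032]
tcp_rot: [0.704, -0.045, 0.707, 0.045]
ft_force: [-7.7, -2.3, 3.7]
gripper_width: 0.0872
```

It has butted firmly at about 8 N with no further movement. I'll back off, raise the hand and inspect.

Call:
jog_arm --pt "-2 -0.3 0 0 0 0 1" --pt "-4 -0.5 0 0 0 0 1" --pt "-8 -1 0 0 0 0 1" --pt "-10 -1.3 0 0 0 0 1" --pt "-5 -0.6 10 0 0 0 1" --pt "0 0 25 0 0 0 1" --pt "0 0 35 0 0 0 1" --pt "0 0 35 0 0 0 1"

```text
clock: 12.6
tool_pos: [0.5278, 0.0183, 0.2089]
tcp_rot: [0.705, -0.045, 0.706, 0.045]
ft_force: [1.5, -0.4, 0.9]
gripper_width: 0.0869
```

Call:
jog_arm --pt "30 2 10 0 0 0 1" --pt "35 2 10 0 0 0 1" --pt "35 2 0 0 0 0 1" --pt "30 2 0 0 0 0 1" --pt "5 0 0 0 0 0 1" --pt "0 0 0 0 0 0 1" --pt "0 0 0 0 0 0 1" --pt "0 0 0 0 0 0 1"

```text
clock: 13.27
tool_pos: [0.6629, 0.0262, 0.2284]
tcp_rot: [0.705, -0.045, 0.706, 0.045]
ft_force: [-0.2, 0.3, 0.0]
gripper_width: 0.0871
```

```bash
python3 - <<'E'
from w import *
im=viewer.get_image("wrist"); cv2.imwrite("pics/w6.png",im["color"]); P=cloud(im); np.save("w6.npy",P)
print(r.state()["tool_pos"],r.state()["ft_force"]); rail(P)
E
```

```text
[0.66292702 0.02617124 0.22865139] [-0.27340719 -0.00075006  0.26949147]
rail top z 52.7 ((611.0900268554688, 15.872634887695312), (84.60383605957031, 285.3434753417969), 7.264771938323975) [[551.0999755859375, 152.0], [587.2000122070312, -131.0], [671.0999755859375, -120.30000305175781], [635.0, 162.6999969482422]]
```

View pics/w6.png

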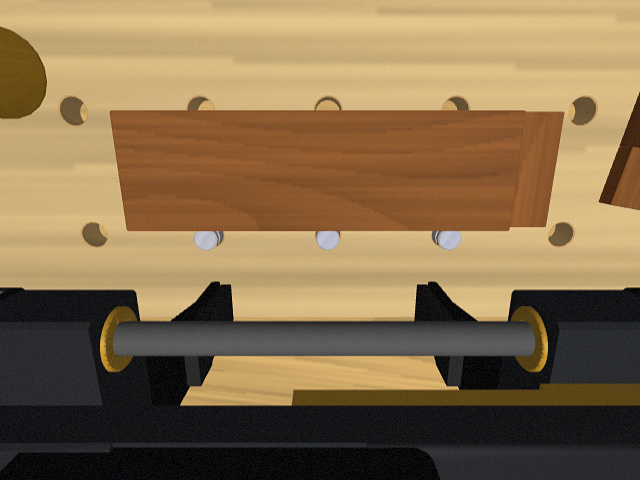

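The rail's yaw is 7.26°, against 7.3° for the row. Its far edge is at x = 652.0 beside the middle dog, whose front is at 651.8, so it is butted square. I'll draw the hand clear and check the rest.

Call:
jog_arm --pt "0 0 30 0 0 0 1" --pt "0 5 30 0 0 0 1" --pt "-15 30 10 0 0 0 1" --pt "-18 34 0 0 0 0 1" --pt "-18 34 0 0 0 0 1" --pt "-18 34 0 0 0 0 1" --pt "-18 34 0 0 0 0 1" --pt "-18 34 0 0 0 0 1"

```text
clock: 13.98
tool_pos: [0.5571, 0.2322, 0.2992]
tcp_rot: [0.706, -0.045, 0.705, 0.045]
ft_force: [-0.3, 0.8, 0.2]
gripper_width: 0.0871
```

Call:
jog_arm --pt "-25 32 0 0 0 0 1" --pt "-25 32 0 0 0 0 1" --pt "-25 32 0 0 0 0 1" --pt "-25 32 0 0 0 0 1" --pt "-25 32 0 0 0 0 1" --pt "-25 32 0 0 0 0 1" --pt "-25 32 0 0 0 0 1" --pt "-25 32 0 0 0 0 1"

```text
clock: 14.65
tool_pos: [0.357, 0.4878, 0.2993]
tcp_rot: [0.706, -0.045, 0.705, 0.045]
ft_force: [-0.3, 0.2, -0.3]
gripper_width: 0.087
```

Call:
jog_arm --pt "-20 32 0 0 0 0 1" --pt "-20 32 0 0 0 0 1" --pt "-20 32 0 0 0 0 1" --pt "0 0 0 0 0 0 1" --pt "0 0 0 0 0 0 1"

```text
clock: 15.07
tool_pos: [0.2971, 0.5837, 0.2987]
tcp_rot: [0.706, -0.046, 0.706, 0.046]
ft_force: [0.5, 0.6, 0.5]
gripper_width: 0.0872
```

```bash
python3 - <<'E'
from m import *
im=viewer.get_image("top"); P=cloud(im); cv2.imwrite("pics/top7.png",im["color"])
s=r.state(); print(s["tool_pos"],s["ft_force"],abs(s["joint_vel"]).max())
dogs(P,[(275,193),(310,190),(345,184),(248,268),(391,250)])
D=np.abs(P[...,2]-np.load("top0.npy")[...,2])>.008
n,l,st,c=cv2.connectedComponentsWithStats(D.astype(np.uint8)); print(st[(st[:,4]>12)].tolist())
E
```

```text
[0.29826617 0.58276    0.29869937] [0.55165504 0.60933095 0.6251125 ] 0.03525496164501357
(275, 193) z 56.1 c [632.5 119.1  54.5] 32
(310, 190) z 57.0 c [642.4  27.1  55. ] 42
(345, 184) z 57.0 c [656.2 -65.4  55.5] 29
(248, 268) z 70.1 c [445.7 194.1  68.6] 25
(391, 250) z 59.3 c [ 493.3 -185.    58. ] 24
[[0, 0, 640, 480, 279405], [48, 1, 11, 12, 29], [74, 0, 12, 5, 21], [110, 0, 10, 9, 24], [159, 0, 6, 7, 16], [176, 0, 5, 8, 14], [211, 0, 6, 11, 16], [217, 0, 5, 10, 16], [244, 0, 15, 7, 30], [346, 1, 11, 6, 19], [397, 0, 8, 12, 26], [419, 0, 12, 9, 34], [441, 0, 7, 9, 21], [469, 0, 9, 5, 17], [478, 0, 8, 8, 18], [498, 1, 9, 7, 17], [527, 0, 10, 13, 35], [538, 0, 12, 10, 32], [563, 0, 7, 5, 13], [571, 0, 11, 11, 39], [586, 0, 9, 5, 14], [612, 0, 6, 8, 14], [6, 3, 9, 9, 20], [284, 2, 14, 13, 42], [302, 2, 13, 8, 28], [316, 3, 25, 27, 113], [511, 3, 20, 11, 46], [537, 3, 10, 9, 19], [583, 3, 7, 5, 14], [74, 4, 7, 9, 15], [182, 4, 11, 11, 32], [234, 4, 17, 17, 65], [271, 4, 14, 14, 44], [381, 5, 8, 8, 18], [592, 5, 8, 13, 27], [612, 4, 11, 9, 22], [66, 7, 18, 13, 47], [84, 7, 5, 8, 20
[... 2981 characters left out ...]
 50], [581, 44, 12, 8, 36], [597, 45, 12, 11, 30], [66, 46, 7, 5, 15], [94, 46, 7, 14, 27], [306, 47, 8, 6, 16], [621, 47, 15, 10, 47], [32, 48, 8, 4, 16], [46, 49, 7, 7, 14], [61, 49, 20, 9, 43], [80, 49, 9, 8, 17], [236, 48, 7, 8, 16], [246, 49, 6, 7, 13], [348, 48, 8, 5, 17], [509, 49, 5, 8, 13], [100, 50, 9, 10, 29], [175, 51, 6, 7, 14], [273, 50, 6, 7, 15], [371, 50, 9, 7, 17], [26, 53, 6, 6, 14], [87, 53, 6, 8, 15], [346, 53, 7, 6, 18], [4, 69, 5, 10, 21], [7, 79, 5, 6, 13], [633, 78, 4, 8, 17], [3, 87, 9, 10, 24], [635, 104, 5, 8, 13], [247, 182, 122, 44, 1305], [251, 215, 120, 29, 1272], [0, 217, 4, 10, 17], [0, 318, 102, 162, 10345], [301, 439, 37, 34, 537], [348, 449, 23, 31, 238]]
```

View pics/top7.png

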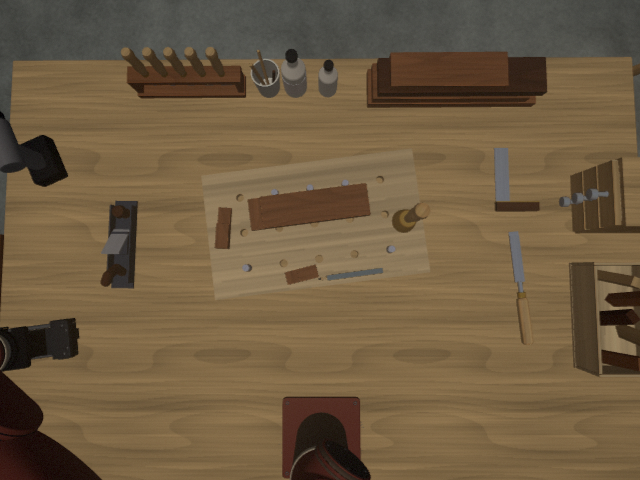

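Only the rail and the arm have changed. The rail lies against the row, the other items are where they were, and the hand is clear. I'll hand it in.

```bash
python3 -c "
from h import *
print(r.sign_off())"
```

```text
the job is handed in; nothing more can be done
None
```

The high dog is pressed down level with the others, the rail is butted squarely against the row, and the job is handed in at about 15 s on the robot's clock.

- **High dog:** It was the middle one of the far row. I pressed it down with closed fingertips at about 4–5 N, in two stages. Its top went from 68.2 mm to 38.9 mm, against 39.8 and 38.7 mm for the two low dogs.
- **Rail:** I pushed it with both open fingertips until the force rose to about 8 N and it stopped moving. Its turn is 7.26°, against about 7.3° for the row. Its far edge is at 652.0 mm beside the middle dog, whose front is at 651.8 mm, which is contact within the camera's accuracy.
- **Everything else:** The before-and-after depth comparison showed no change near the bench apart from the rail and the arm. The spare dogs read within 1 mm of their first heights, and the hand is well clear with no contact force.
- **Failed check:** My last top-camera height reading of the far row picked up the rail's face at about 56 mm instead of the dog tops. I did not re-measure dog heights after the push, so those above are from the wrist camera just before it. The wrist picture taken after the push showed all three dogs still low.

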